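Close the carton layer and draw the strapping batten out of its rack

TASK

Finish the carton layer on the wooden pallet slab: set the two loose cartons upright into the two empty blue outlines, squarely, so that the four cartons interlock as a pinwheel. Then draw the wooden batten with the red ends out of the blue rack, tilting it through the mouth between the two covers, and hold it level a few centimetres above the carton handles, centred over the layer and in line with the slab's sides, ready for strapping. Finish while still holding it there, clear of everything, and leave the other things on the bench where they are.

Things in the scene. Friction and masses are not known exactly. Their poses are not given: they have to be found in the camera images.
- slab: wooden pallet slab fixed to the bench, 210 x 210 mm, top face 18 mm above its origin; origin: centre of the underside; x and y along its sides. Four carton outlines are painted blue on it in a pinwheel, each 116 x 70 mm; when all are filled 8 mm remain between neighbouring cartons, with a 46 mm square hole in the middle.
- slot_a (a point): point on the slab's top face at the centre of the painted outline, empty at the start, 36 mm to -x and 59 mm to -y of the slab's centre; its carton lies with the long side along the slab's x (either way round); its axes are the slab's
- slot_b (a point): point on the slab's top face at the centre of the painted outline, empty at the start, 59 mm to +x and 36 mm to -y of the slab's centre; its carton lies with the long side along the slab's y (either way round); its axes are the slab's
- slot_c (a point): point on the slab's top face at the centre of the painted outline, filled by carton3 at the start, long side along x, at 36 mm to +x and 59 mm to +y; its axes are the slab's
- slot_d (a point): point on the slab's top face at the centre of the painted outline, filled by carton4 at the start, long side along y, at 59 mm to -x and 36 mm to +y; its axes are the slab's
- carton1: small cardboard carton with yellow tape, loose: 110 (its x) x 64 (y) x 50 mm (z), 170 to 290 g, with a rigid black carrying handle on top, a solid upright ridge 70 mm long (along x), 18 mm thick (y), reaching from 50 to 82 mm above the underside. Origin: centre of the underside. To be set in slot_a or slot_b.
- carton2: small cardboard carton with yellow tape, loose: 110 (its x) x 64 (y) x 50 mm (z), 170 to 290 g, with a rigid black carrying handle on top, a solid upright ridge 70 mm long (along x), 18 mm thick (y), reaching from 50 to 82 mm above the underside. Origin: centre of the underside. To be set in slot_b or slot_a, whichever the other does not take.
- carton3: small cardboard carton with yellow tape, loose: 110 (its x) x 64 (y) x 50 mm (z), 170 to 290 g, with a rigid black carrying handle on top, a solid upright ridge 70 mm long (along x), 18 mm thick (y), reaching from 50 to 82 mm above the underside. Origin: centre of the underside. Already on the slab in slot_c.
- carton4: small cardboard carton with yellow tape, loose: 110 (its x) x 64 (y) x 50 mm (z), 170 to 290 g, with a rigid black carrying handle on top, a solid upright ridge 70 mm long (along x), 18 mm thick (y), reaching from 50 to 82 mm above the underside. Origin: centre of the underside. Already on the slab in slot_d.
- rack: blue steel long-parts rack fixed to the bench; origin: centre of the underside, x along its length (-x end nearer the robot). Inside a trough 290 mm long (x -145 to +145) and 120 mm wide (y -60 to +60), end and side walls 5 mm thick, floor 4 mm above the origin. Fixed covers roof both ends, x -145 to -85 and x +115 to +145: undersides 64 mm, tops 69 mm above the origin.
- rack_mouth (a point): centre of the rack's open mouth between the covers (rack x +15 mm, 69 mm above the origin): 200 mm long (rack x -85 to +115), shorter than the batten, and 120 mm wide. The side walls along the mouth are only 46 mm high, 69 mm at the covers.
- batten: wooden batten with red ends, loose on the rack's floor along the rack's x: 250 (its x) x 22 (y) x 24 mm (z), 70 to 140 g. Origin: centre of the underside; mid-height 12 mm above. It cannot be lifted out level: with its -x end close to the rack's -x end wall (6 to 10 mm off) and its +x end raised to a tilt of about 22 degrees it clears both covers and can be drawn out along its length.
- batten_end1 (a point): middle of the batten's end face at its +x end, 12 mm above the underside
- batten_end2 (a point): middle of the batten's end face at its -x end, 12 mm above the underside
- tape_pink: red-pink roll of tape, 90 mm across, 48 mm high; a bystander, not to be moved. Origin: centre of the underside.
- tape_white: small white roll of tape, 60 mm across, 25 mm high; a bystander, not to be moved. Origin: centre of the underside.
- tin: tin can with a green label, 66 mm across, 90 mm high; a bystander, not to be moved. Origin: centre of the underside.
- glue: glue bottle with a red cap, 50 mm across, 100 mm high; a bystander, not to be moved. Origin: centre of the underside.
- fuse_box: flat green box 100 x 60 x 35 mm; a bystander, not to be moved. Origin: centre of the underside.

How it is judged:
By the outcome, as a careful person would: the job done as asked, in the order asked, and still so for the second after the job is handed in, while the arm keeps its last pose, push and grip.
It also fails if it takes over 72 s, if anything falls off the work surface, if the arm or the gripper's body presses on something with over 40 N, if the wrist force passes 120 N, or if a joint passes its speed limit or range.

ROBOT

A 7-joint arm with a two-finger parallel gripper is mounted at the origin on the work surface. World frame = base frame: x ahead of the robot, y to its left, z up, the work surface at z = 0. Lengths are in m, angles in rad, forces in N, time in s.
With the tool pointing down it reaches from about 0.4 to 0.85 m from the base axis. Payload 4.4 kg.
Tool frame: the origin (TCP) lies midway between the tips of the shut fingers; the grasp point (between the pads) lies 19 mm behind it; x points along the fingers, z is the direction in which the jaws open and shut, and the axes are right-handed (so a half turn about x gives the same grasp; the last joint's range is limited). The gripper opens to 94 mm and grips with 3 to 60 N. Pads are 16 mm wide; open, the fingers measure 119 mm over their backs; the gripper's body (75 mm by 177 mm) begins 78 mm behind the grasp point.
Start: joints at [1.218, 0.628, 0.038, 1.517, -0.027, 0.996, -0.02], TCP at [0.184, -0.623, 0.205] pointing down, gripper open.
Joint ranges: [-3.06, 3.06], [-0.37, 2.12], [-1.25, 1.32], [0.18, 2.47], [-1.1, 4.24], [0.23, 1.98], [-2.94, 2.94]. Speed limits (rad/s): [2.57, 2.57, 3.14, 3.14, 3.14, 3.14, 3.14].

INTERFACE

Orientations are given as [roll, pitch, yaw] about the fixed x, y, z axes, in that order (R = Rz(yaw) Ry(pitch) Rx(roll)).
In Python, from plant import arm gives the robot as it stands. The module is installed in compiled form; this text tells all that it offers. Calls block until the motion is done:
- arm.move_pose(position, orientation): joint-space move of the TCP to a pose.
- arm.move_straight(position, velocity=0.15, attitude=None): straight line of the TCP; attitude=None keeps the orientation; velocity is the mean speed in m/s.
- arm.set_joints(angles): joint-space move.
- arm.set_gripper(opening, grasp_force=None): finger opening in m; grasp_force is the grip in N (None keeps the last); returns when the fingers have stopped.
- arm.dwell(seconds).
- arm.solve_ik(position, orientation): joint angles nearest the present ones, or None.
- arm.sense(): the state.
- arm.capture(name): name is "side" or "top" or "wrist"; returns a dict with "color" (420x560x3 uint8, red, green, blue), "mtx" (3x3 intrinsics, pixels), "dist_coeffs" ([k1, k2, p1, p2, k3] as OpenCV has them; the pictures are not rectified), "R" (3x3) and "t" (3): a world point X has camera coordinates R X + t. Camera axes: x right, y down, z forward; pixel columns grow to the right and rows downward; lengths in m; the calibration is good to about 2 mm. A picture is of the moment at which its call begins. There is no depth.
A pose or a line that the arm cannot do raises arm.PlanningError and nothing moves.
- arm.job_done(): hands the job in, once; it reports no verdict.
The state is a dict: "time_s": time; "q": joint angles; "qd": joint speeds; "joint_torque": joint torques, N m; "position": TCP position; "tool_rot": TCP orientation; "wrist_force": force on the tool from outside, world axes, zero at the start; "ft_torque": the same for the moment, N m; "width": finger opening in m.
Only numpy, scipy, OpenCV 4.12 (cv2) and the standard library are available. Lean on these libraries where they do the work, as an engineer would, in place of code of your own. Each camera call takes 0.05 s, during which the arm holds its last target.

## Working session

There is one attempt and no reset: what is moved stays moved. The work goes in short steps, each a Python script; the robot and the scene stay as the last script left them, time stands still between calls to the robot, and variables do not carry over. Pictures are saved under pics/ and viewed, and the job is handed in when it is done.

```bash
mkdir -p pics; ls
python3 - <<'E'
from plant import arm
import cv2
s=arm.sense(); print(s)
for n in("side","top","wrist"):
    c=arm.capture(n); cv2.imwrite(f"pics/{n}0.png",c["color"][:,:,::-1]); print(n,c["mtx"].tolist(),c["dist_coeffs"],c["R"].tolist(),c["t"])
E
```

```text
pics
{'time_s': 0.0, 'q': array([ 1.2182141 ,  0.6293468 ,  0.03842615,  1.51838459, -0.02699609,
        0.99630627, -0.0200136 ]), 'qd': array([-0.00083584,  0.00049889, -0.00032408, -0.00114135,  0.00048589,
       -0.00049206, -0.00038971]), 'joint_torque': array([-1.54634859e-04, -5.49713159e+01,  1.14350371e+00, -1.86621952e+01,
       -5.21869480e-02,  2.38039641e-02,  1.92357161e-04]), 'position': array([ 0.18370385, -0.62278381,  0.20454812]), 'tool_rot': array([-3.13124061,  1.56886886,  1.86793153]), 'wrist_force': array([ 0.49721088, -0.77281855, -0.37082932]), 'ft_torque': array([-0.00658182, -0.0395771 ,  0.01984795]), 'width': 0.09390348491055968}
side [[465.4679587852816, 0.0, 279.3776590270012], [0.0, 465.4679587852816, 215.4054117166987], [0.0, 0.0, 1.0]] [-0.03312622  0.          0.          0.          0.        ] [[0.981073179386868, -0.19320244755419222, -0.012970387303849905], [-0.14463753711445732, -0.686631925138664, -0.7124721624301091], [0.12874548359148857, 0.7008633344949938, -0.7015804920430385]] [-0.55857158  0.09886145  1.16515447]
top [[407.0711734792937, 0.0, 283.80941105443355], [0.0, 407.0711734792937, 211.10661260550015], [0.0, 0.0, 1.0]] [-0.09045409  0.          0.          0.          0.        ] [[-0.02602417120496692, -0.9996610054264053, -0.0007853298435178737], [-0.9833618191192013, 0.025741124151920383, -0.17982471250073018], [0.17978396817199638, -0.003907525721472634, -0.9836983562205776]] [-0.05230343  0.59258756  1.33197141]
wrist [[290.5726604684099, 0.0, 278.62681787770674], [0.0, 290.5726604684099, 210.16251683199303], [0.0, 0.0, 1.0]] [-0.05225351  0.          0.          0.          0.        ] [[0.2823581752485764, -0.9593078527291132, -0.0015180785735972588], [-0.9330670948163513, -0.2750015088420004, 0.2318619561411498], [-0.22284446917361783, -0.06405164968121105, -0.9727475154076967]] [-0.64931732 -0.02321464  0.39047785]
```

View pics/top0.png

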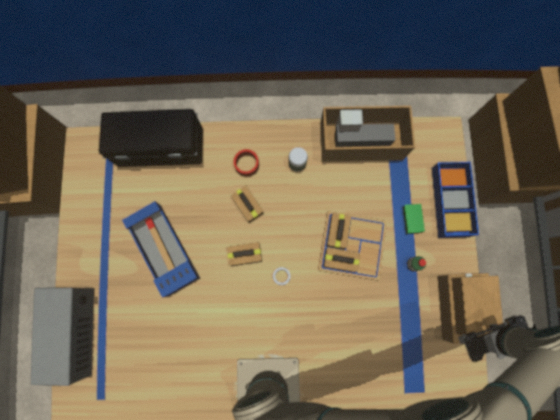

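View pics/side0.png

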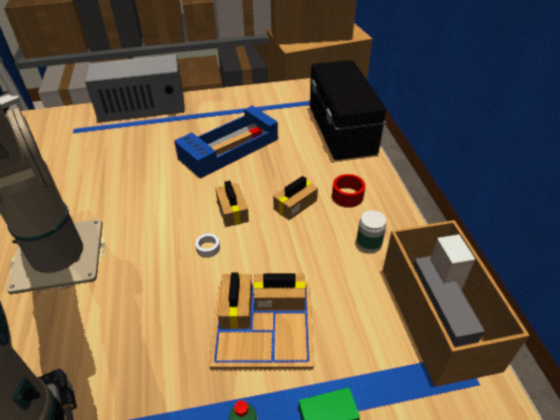

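View pics/wrist0.png

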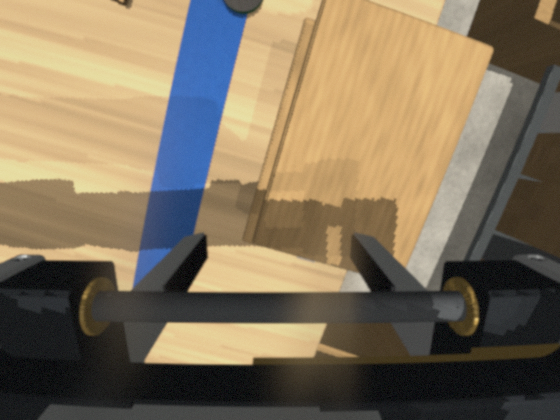

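The top view shows the slab near (352,247), with cartons 3 and 4 at (343,259) and (340,230). The loose cartons are at (247,204) and (245,254), and the rack is at (160,248), with the batten's red end at (150,224). I'll enlarge the crops and measure.

```bash
cat > h.py <<'E'
import numpy as np, cv2
def cap(arm,n,fn=None):
    c=arm.capture(n)
    if fn: cv2.imwrite("pics/"+fn,c["color"][:,:,::-1])
    return c
def ray(c,uv):
    p=cv2.undistortPoints(np.array(uv,float).reshape(-1,1,2),c["mtx"],c["dist_coeffs"]).reshape(-1,2)
    d=np.c_[p,np.ones(len(p))]@c["R"]; o=-c["R"].T@c["t"]
    return o,d
def onz(c,uv,z):
    o,d=ray(c,uv); return o+d*((z-o[2])/d[:,2])[:,None]
def proj(c,X):
    r,_=cv2.Rodrigues(c["R"]); return cv2.projectPoints(np.array(X,float).reshape(-1,1,3),r,np.array(c["t"],float),c["mtx"],c["dist_coeffs"])[0].reshape(-1,2)
E
python3 - <<'E'
from plant import arm
from h import *
import pickle
T=cap(arm,"top");S=cap(arm,"side");pickle.dump((T,S),open("ts.pkl","wb"))
for im,(x,y,w,h),f,fn in((T,(110,180,290,125),2.75,"topz.png"),(S,(170,100,170,275),2.1,"sidez.png")):
    g=im["color"][y:y+h,x:x+w,::-1]; cv2.imwrite("pics/"+fn,cv2.resize(g,None,fx=f,fy=f,interpolation=cv2.INTER_CUBIC))
hs=cv2.cvtColor(T["color"],cv2.COLOR_RGB2HSV)
for nm,lo,hi in(("blue",(105,120,60),(130,255,255)),("black",(0,0,0),(180,255,60)),("yel",(24,150,120),(34,255,255)),("red",(0,180,90),(6,255,255))):
    m=cv2.inRange(hs,lo,hi); m[:170]=0;m[300:]=0;m[:,:115]=0;m[:,395:]=0
    cs,_=cv2.findContours(m,cv2.RETR_EXTERNAL,cv2.CHAIN_APPROX_NONE)
    for k in cs:
        a=cv2.contourArea(k)
        if a>8: print(nm,a,[np.round(v,1) for v in cv2.minAreaRect(k)])
E
```

```text
blue 657.5 [array([175.2, 278.8]), array([19.4, 38.3]), np.float64(61.9)]
blue 249.5 [array([140.9, 214.5]), array([ 8.1, 36.4]), np.float64(59.7)]
blue 58.5 [array([392.5, 192.5]), array([45.,  3.]), np.float64(90.0)]
red 15.0 [array([149.6, 222.7]), array([7.2, 3.1]), np.float64(63.4)]
```

View pics/topz.png

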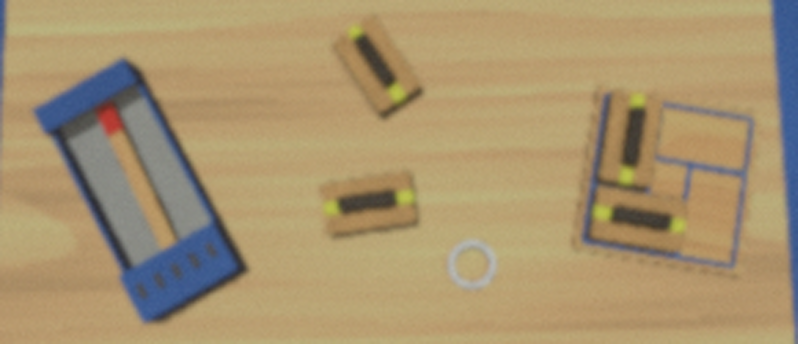

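View pics/sidez.png

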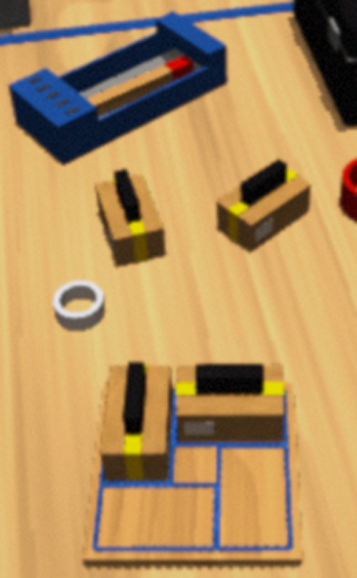

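Run:
```python
from h import *
import pickle
from scipy.spatial.transform import Rotation as R
T,S=pickle.load(open("ts.pkl","rb"))
zt=lambda u,v:(110+u/2.75-.3,180+v/2.75-.3)
zs=lambda u,v:(170+u/2.1-.3,100+v/2.1-.3)
for n,p,z in(("slab corners",[(610,95),(752,118),(735,266),(583,240)],.018),("c1 handle ends tops",[(360,40),(393,88)],.082),("c2 h",[(340,203),(398,199)],.082),("rack",[(35,112),(125,60),(246,268),(150,322)],.069),("batten redend, low",[(108,115),(168,245)],.028),("c3,c4",[(638,107),(628,167),(612,213),(668,221)],.082)):
    print(n);print(onz(T,[zt(*q) for q in p],z).round(4))
for n,p,z in(("slab corners S",[(290,445),(290,548),(95,548),(102,487)],.018),("c2far handle",[(250,190),(285,163)],.082),("c near",[(120,175),(133,215)],.082),("rack corners",[(12,85),(63,128),(228,42),(172,12)],.069)):
    print(n);print(onz(S,[zs(*q) for q in p],z).round(4))
W0=np.array([0.18370385,-0.62278381,0.20454812]);Rt=R.from_euler("xyz",[-3.13124061,1.56886886,1.86793153]).as_matrix();print("tool",Rt.round(3).tolist())
cR=np.array([[0.2823581752485764,-0.9593078527291132,-0.0015180785735972588],[-0.9330670948163513,-0.2750015088420004,0.2318619561411498],[-0.22284446917361783,-0.06405164968121105,-0.9727475154076967]]);ct=np.array([-0.64931732,-0.02321464,0.39047785])
print("cam in tool",Rt.T@(-cR.T@ct-W0),"cam axes in tool",(cR@Rt).round(3).tolist())
```

```text
slab corners
[[ 0.582  -0.2342  0.018 ]
 [ 0.5476 -0.4138  0.018 ]
 [ 0.3624 -0.3802  0.018 ]
 [ 0.4002 -0.1922  0.018 ]]
c1 handle ends tops
[[0.6473 0.0761 0.082 ]
 [0.5866 0.0364 0.082 ]]
c2 h
[[0.4489 0.1015 0.082 ]
 [0.4519 0.0322 0.082 ]]
rack
[[0.5704 0.4821 0.069 ]
 [0.633  0.3704 0.069 ]
 [0.3747 0.2165 0.069 ]
 [0.3129 0.3318 0.069 ]]
batten redend, low
[[0.5711 0.4033 0.028 ]
 [0.4058 0.3227 0.028 ]]
c3,c4
[[ 0.5554 -0.2596  0.082 ]
 [ 0.4829 -0.2439  0.082 ]
 [ 0.4285 -0.2221  0.082 ]
 [ 0.4171 -0.2886  0.082 ]]
slab corners S
[[ 0.5735 -0.3015  0.018 ]
 [ 0.5461 -0.4148  0.018 ]
 [ 0.3628 -0.3775  0.018 ]
 [ 0.3763 -0.312   0.018 ]]
c2far handle
[[0.6005 0.0275 0.082 ]
 [0.6547 0.0688 0.082 ]]
c near
[[0.4467 0.0892 0.082 ]
 [0.4536 0.0123 0.082 ]]
rack corners
[[0.3184 0.3337 0.069 ]
 [0.3828 0.218  0.069 ]
 [0.6408 0.3761 0.069 ]
 [0.5714 0.478  0.069 ]]
tool [[-0.001, 0.959, 0.283], [0.002, 0.283, -0.959], [-1.0, -0.0, -0.002]]
cam in tool [-0.17968733  0.0675707   0.00027852] cam axes in tool [[-0.0, -0.001, 1.0], [-0.232, -0.973, -0.001], [0.973, -0.232, 0.0]]
```

```bash
cat >> h.py <<'E'
from scipy.spatial.transform import Rotation as Ro
def ori(jawdir_yaw, tilt_R=None):
    z=np.array([np.cos(jawdir_yaw),np.sin(jawdir_yaw),0]); x=np.array([0,0,-1.]); y=np.cross(z,x)
    M=np.c_[x,y,z]
    if tilt_R is not None: M=tilt_R@M
    return Ro.from_matrix(M).as_euler("xyz")
E
python3 - <<'E'
from plant import arm
from h import *
import pickle
o=ori(np.radians(-100.5)); print(o)
q=arm.solve_ik([0.36,-0.285,0.25],o); print(q)
arm.move_pose([0.36,-0.285,0.25],o); s=arm.sense(); print(s["time_s"],s["position"],s["tool_rot"])
W=cap(arm,"wrist","w_slab.png"); pickle.dump(W,open("w_slab.pkl","wb"))
E
```

```text
[1.7540559  1.57079633 0.        ]
[ 0.52218349  0.30038214  0.1124144   1.96888464 -0.04327312  0.87457171
 -1.09668965]
1.6833 [ 0.35990905 -0.28598717  0.25006927] [ 0.46590292  1.57004572 -1.28912885]<sys>:0: UserWarning: Gimbal lock detected. Setting third angle to zero since it is not possible to uniquely determine all angles.
```

View pics/w_slab.png

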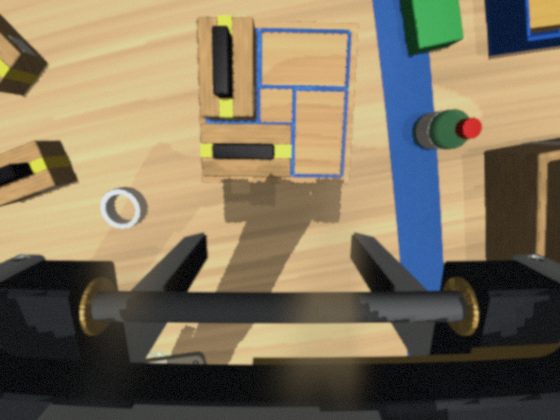

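The wrist view shows both empty outlines clearly: slot_b's at (258–350, 30–88) and slot_a's at (293–348, 88–177). Measuring them on the z = 18 mm plane.

Run:
```python
from h import *
import pickle
W=pickle.load(open("w_slab.pkl","rb"))
hs=cv2.cvtColor(W["color"],cv2.COLOR_RGB2HSV)
roi=np.zeros(hs.shape[:2],np.uint8); roi[20:190,195:362]=1
m=cv2.inRange(hs,(104,90,40),(130,255,255))*roi
m=cv2.morphologyEx(m,cv2.MORPH_CLOSE,np.ones((3,3),np.uint8))
cs,hi=cv2.findContours(m,cv2.RETR_CCOMP,cv2.CHAIN_APPROX_NONE)
for k,h in zip(cs,hi[0]):
    if cv2.contourArea(k)<300: continue
    P=onz(W,k.reshape(-1,2),.018)[:,:2]
    r=cv2.minAreaRect((P*1000).astype(np.float32)); print("hole" if h[3]>=0 else "outer",[np.round(x,2) for x in r],cv2.boundingRect(k))
# handles black tops & yellow of c3 c4
y=cv2.inRange(hs,(22,140,90),(34,255,255))*roi
cs,_=cv2.findContours(y,cv2.RETR_EXTERNAL,cv2.CHAIN_APPROX_NONE)
for k in cs:
    if cv2.contourArea(k)>40: print("yel",cv2.boundingRect(k),onz(W,[cv2.minAreaRect(k)[0]],.068))
b=cv2.inRange(hs,(0,0,0),(180,255,45))*roi
cs,_=cv2.findContours(b,cv2.RETR_EXTERNAL,cv2.CHAIN_APPROX_NONE)
for k in cs:
    if cv2.contourArea(k)>100: print("blk",cv2.boundingRect(k),[np.round(x,2) for x in cv2.minAreaRect((onz(W,k.reshape(-1,2),.082)[:,:2]*1000).astype(np.float32))])
cv2.imwrite("pics/mslab.png",m*1)
```

```text
outer [array([ 474.22, -303.77]), array([190.51, 191.43]), np.float64(78.33)] (206, 29, 145, 148)
hole [array([ 426.37, -354.48]), array([ 70.2 , 116.56]), np.float64(78.88)] (293, 89, 54, 88)
hole [array([ 524.73, -350.73]), array([115.62,  69.48]), np.float64(78.63)] (260, 30, 89, 58)
yel (274, 145, 16, 12) [[ 0.41476578 -0.29983928  0.068     ]]
yel (201, 144, 12, 13) [[ 0.43247677 -0.20966037  0.068     ]]
yel (220, 98, 15, 21) [[ 0.47580277 -0.24520372  0.068     ]]
yel (217, 20, 15, 14) [[ 0.56385132 -0.26102977  0.068     ]]
blk (215, 28, 17, 69) [array([ 522.39, -253.26]), array([18.18, 71.56]), np.float64(77.67)]
blk (213, 27, 11, 41) [array([ 539.02, -251.9 ]), array([10.99, 41.43]), np.float64(79.08)]
```

Slot_a is at (426,-354.5) and slot_b at (525,-351). Their spacing and sizes match the given geometry (116x70), and the yaw is about -11.3°. The slab centre, (473.5,-304), agrees with the top view. Next, the loose cartons.

```bash
python3 -W ignore - <<'E'
from plant import arm
from h import *
import pickle
o=ori(np.radians(-90))
arm.move_pose([0.38,0.05,0.25],o); s=arm.sense(); print(s["time_s"],s["position"],s["q"].round(2))
W=cap(arm,"wrist","w_cart.png"); pickle.dump(W,open("w_cart.pkl","wb"))
hs=cv2.cvtColor(W["color"],cv2.COLOR_RGB2HSV)
y=cv2.inRange(hs,(22,140,80),(34,255,255));y[235:]=0
cs,_=cv2.findContours(y,cv2.RETR_EXTERNAL,cv2.CHAIN_APPROX_NONE)
for k in cs:
    if cv2.contourArea(k)>40: print("yel",cv2.boundingRect(k),cv2.contourArea(k))
b=cv2.inRange(hs,(0,0,0),(180,255,45));b[235:]=0
cs,_=cv2.findContours(b,cv2.RETR_EXTERNAL,cv2.CHAIN_APPROX_NONE)
for k in cs:
    if cv2.contourArea(k)>100: print("blk",cv2.boundingRect(k),[np.round(x,2) for x in cv2.minAreaRect((onz(W,k.reshape(-1,2),.082)[:,:2]*1000).astype(np.float32))])
E
```

```text
3.0 [0.38045071 0.04884586 0.24998612] [-0.1   0.19 -0.12  2.13  0.03  0.82 -1.81]
yel (476, 148, 22, 16) 219.0
yel (220, 135, 13, 14) 126.0
yel (290, 127, 15, 13) 136.5
yel (504, 109, 20, 22) 223.5
yel (530, 35, 16, 18) 170.5
yel (280, 9, 23, 26) 267.5
blk (494, 153, 66, 24) [array([ 422.32, -260.8 ]), array([92. , 17.9]), np.float64(78.64)]
blk (8, 129, 50, 63) [array([430.78, 349.76]), array([85.47, 21.61]), np.float64(28.56)]
blk (514, 47, 46, 64) [array([ 522.44, -256.11]), array([39.12, 77.14]), np.float64(78.71)]
blk (272, 0, 19, 15) [array([590.58,  45.61]), array([19.4 , 14.05]), np.float64(89.9)]
blk (0, 0, 32, 41) [array([589.59, 353.13]), array([22.3 , 53.13]), np.float64(36.57)]
```

View pics/w_cart.png

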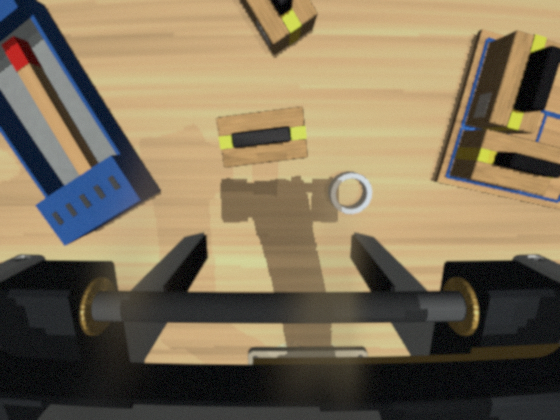

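```bash
python3 -W ignore - <<'E'
from h import *
import pickle
W=pickle.load(open("w_cart.pkl","rb"))
hs=cv2.cvtColor(W["color"],cv2.COLOR_RGB2HSV)
for th in(60,80,95):
    b=cv2.inRange(hs,(0,0,0),(180,255,th)); r=np.zeros_like(b); r[118:155,222:303]=1; b*=r
    cs,_=cv2.findContours(b,cv2.RETR_EXTERNAL,cv2.CHAIN_APPROX_NONE); k=max(cs,key=cv2.contourArea)
    print(th,cv2.boundingRect(k),[np.round(x,2) for x in cv2.minAreaRect((onz(W,k.reshape(-1,2),.078)[:,:2]*1000).astype(np.float32))])
y=cv2.inRange(hs,(22,140,80),(34,255,255)); r=np.zeros_like(y); r[118:155,215:310]=1; y*=r
cs,_=cv2.findContours(y,cv2.RETR_EXTERNAL,cv2.CHAIN_APPROX_NONE)
for k in cs: print(onz(W,[cv2.minAreaRect(k)[0]],.05), cv2.contourArea(k))
im=cv2.resize(W["color"][95:175,205:320,::-1],None,fx=6,fy=6,interpolation=cv2.INTER_CUBIC); cv2.imwrite("pics/c2z.png",im)
E
```

```text
60 (233, 127, 57, 20) [array([452.89,  69.59]), array([16.07, 66.01]), np.float64(6.75)]
80 (232, 127, 58, 21) [array([453.01,  69.42]), array([16.99, 67.38]), np.float64(6.24)]
95 (232, 127, 59, 21) [array([452.77,  69.4 ]), array([17.81, 68.  ]), np.float64(6.75)]
[[0.44808201 0.11582202 0.05      ]] 126.0
[[0.4583421 0.0251306 0.05     ]] 136.5
```

View pics/c2z.png

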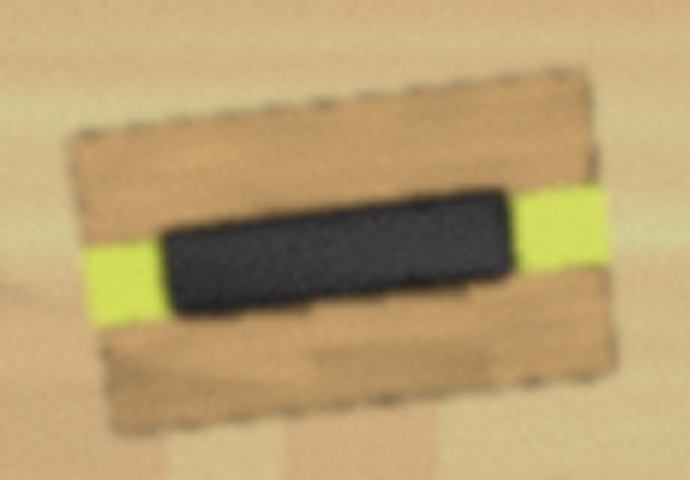

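```bash
cat >> h.py <<'E'
def st(arm,tag=""):
    s=arm.sense(); print(tag,round(s["time_s"],2),s["position"].round(4),"F",s["wrist_force"].round(1),"w",round(s["width"],4)); return s
E
python3 -W ignore - <<'E'
from plant import arm
from h import *
o=ori(np.radians(6.5))
arm.set_gripper(0.05,30)
arm.move_pose([0.453,0.0697,0.15],o); st(arm)
arm.move_straight([0.453,0.0697,0.056],0.12); st(arm,"down")
arm.set_gripper(0.0,30); st(arm,"grip")
arm.move_straight([0.453,0.0697,0.2],0.2); s=st(arm,"up"); print(s["q"].round(2))
W=cap(arm,"wrist","w_held1.png")
E
```

```text
5.13 [0.453  0.0696 0.1502] F [0.1 0.  0.2] w 0.0498
down 6.07 [0.4534 0.0699 0.0565] F [-0.3  0.7  0.2] w 0.05
grip 6.67 [0.4528 0.0696 0.0561] F [-0.7  0.   2.5] w 0.0177
up 7.53 [0.4522 0.0693 0.1991] F [-0.5 -0.4 -2.1] w 0.0178
[ 0.12  0.4  -0.46  2.03  0.25  0.77 -0.37]
```

View pics/w_held1.png

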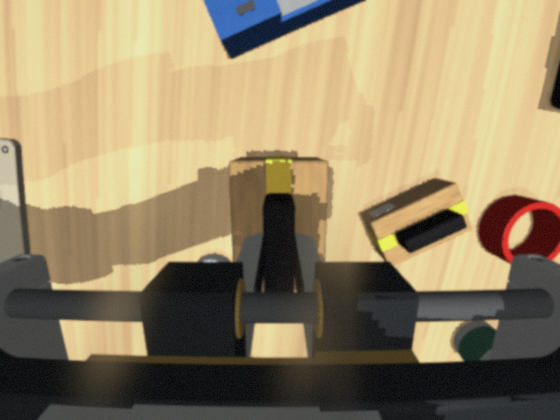

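Carton held squarely, with its top far edge at row ~158, columns 231–328. The far carton's handle is at (430,232). I'll use this view to measure the grip offset and the far carton.

```bash
python3 -W ignore - <<'E'
from plant import arm
from h import *
import pickle
W=cap(arm,"wrist"); s=st(arm); pickle.dump((W,s),open("w_held1.pkl","wb"))
P=onz(W,[(231,159),(279,159),(328,159),(266,160),(290,160),(266,193),(290,193)],s["position"][2]-.0561+.05)
o=np.radians(6.5); ey=np.array([-np.sin(o),np.cos(o)]); ex=np.array([np.cos(o),np.sin(o)])
d=P[:,:2]-s["position"][:2]; print("local x,y",np.c_[d@ex,d@ey].round(4))
hs=cv2.cvtColor(W["color"],cv2.COLOR_RGB2HSV)
for th in(45,60,80):
    b=cv2.inRange(hs,(0,0,0),(180,255,th)); r=np.zeros_like(b); r[190:258,385:475]=1; b*=r
    cs,_=cv2.findContours(b,cv2.RETR_EXTERNAL,cv2.CHAIN_APPROX_NONE); k=max(cs,key=cv2.contourArea)
    print(th,cv2.boundingRect(k),[np.round(x,2) for x in cv2.minAreaRect((onz(W,k.reshape(-1,2),.078)[:,:2]*1000).astype(np.float32))])
im=cv2.resize(W["color"][140:265,215:480,::-1],None,fx=3,fy=3,interpolation=cv2.INTER_CUBIC); cv2.imwrite("pics/held1z.png",im)
E
```

```text
7.63 [0.4519 0.0694 0.1987] F [ 0.3  0.9 -2.3] w 0.018
local x,y [[-0.0293  0.0556]
 [ 0.0011  0.0555]
 [ 0.032   0.0556]
 [-0.0072  0.0549]
 [ 0.008   0.0549]
 [-0.0074  0.0338]
 [ 0.0082  0.0338]]
45 (397, 210, 68, 41) [array([620.53,  61.45]), array([72.49, 27.45]), np.float64(32.5)]
60 (397, 210, 69, 42) [array([620.67,  61.67]), array([73.36, 28.3 ]), np.float64(32.67)]
80 (396, 210, 70, 42) [array([620.64,  61.69]), array([74.08, 29.39]), np.float64(32.66)]
```

View pics/held1z.png

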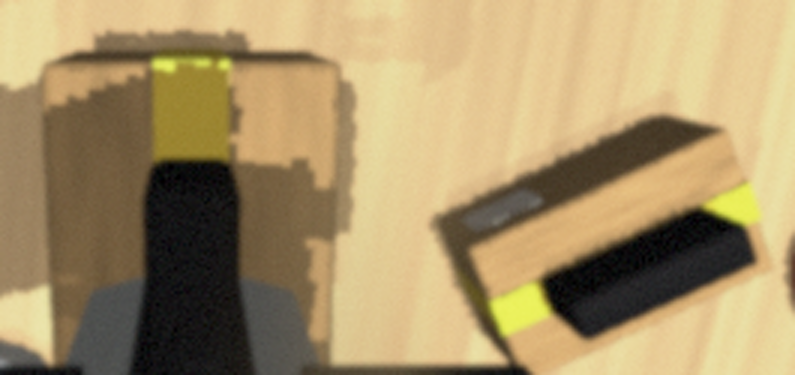

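```bash
python3 -W ignore - <<'E'
from plant import arm
from h import *
import pickle
o=ori(np.radians(-11.3))
x,y=0.5243,-0.3509
arm.move_pose([x,y,0.2],o); s=st(arm); print(s["q"].round(2))
arm.move_straight([x,y,0.095],0.15); arm.dwell(0.1); st(arm)
arm.move_straight([x,y,0.0747],0.05); arm.dwell(0.1); st(arm,"down")
arm.set_gripper(0.04); st(arm,"open")
arm.move_straight([x,y,0.16],0.2); st(arm)
E
```

```text
9.21 [ 0.5253 -0.3484  0.2001] F [-0.1  0.5 -1.8] w 0.0179
[ 0.73  0.62 -0.32  1.57  0.22  0.98  0.16]
 10.16 [ 0.5253 -0.3513  0.0963] F [ 0.3 -0.9 -2.1] w 0.0177
down 10.82 [ 0.5242 -0.3508  0.0744] F [ 0.5  0.1 -2.1] w 0.0179
open 11.38 [ 0.5244 -0.3509  0.0748] F [-0.9  0.  -0.4] w 0.0397
 11.95 [ 0.5237 -0.3507  0.1594] F [-0.  -0.5 -0.9] w 0.0399
```

```bash
python3 -W ignore - <<'E'
from plant import arm
from h import *
import pickle
o=ori(np.radians(-57))
arm.move_pose([0.533,0.002,0.2],o); st(arm)
W=cap(arm,"wrist","w_c1.png"); pickle.dump(W,open("w_c1.pkl","wb"))
hs=cv2.cvtColor(W["color"],cv2.COLOR_RGB2HSV)
y=cv2.inRange(hs,(22,140,80),(34,255,255));y[240:]=0
cs,_=cv2.findContours(y,cv2.RETR_EXTERNAL,cv2.CHAIN_APPROX_NONE)
for k in cs:
    if cv2.contourArea(k)>40: print("yel",cv2.boundingRect(k),cv2.contourArea(k),onz(W,[cv2.minAreaRect(k)[0]],.05))
E
```

```text
13.28 [0.5328 0.0008 0.1993] F [ 0.2 -0.9 -0.1] w 0.0403
yel (274, 134, 14, 19) 223.0 [[0.58893898 0.03418064 0.05      ]]
yel (274, 47, 15, 13) 167.0 [[0.66678771 0.0840946  0.05      ]]
```

View pics/w_c1.png

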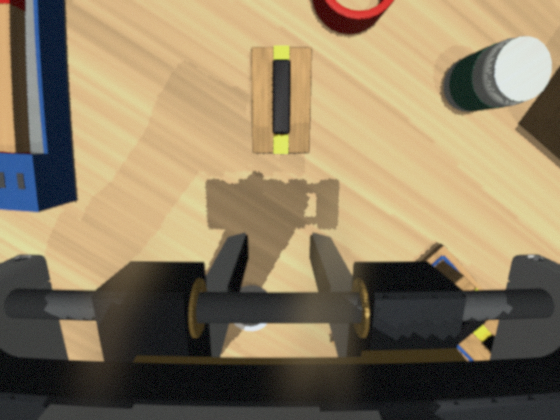

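```bash
python3 -W ignore - <<'E'
from h import *
import pickle
W=pickle.load(open("w_c1.pkl","rb"))
hs=cv2.cvtColor(W["color"],cv2.COLOR_RGB2HSV)
y=cv2.inRange(hs,(22,140,80),(34,255,255));r=np.zeros_like(y);r[40:160,265:295]=1;y*=r
v,u=np.nonzero(y); top=v.min();bot=v.max()
ends=[(u[v<top+3].mean(),top-.5),(u[v>bot-3].mean(),bot+.5)]
P=onz(W,ends,.05)[:,:2]; d=P[0]-P[1]; print(ends,P,"len",np.hypot(*d),"yaw",np.degrees(np.arctan2(d[1],d[0])),"mid",P.mean(0))
b=cv2.inRange(hs,(0,0,0),(180,255,70))*r
cs,_=cv2.findContours(b,cv2.RETR_EXTERNAL,cv2.CHAIN_APPROX_NONE); k=max(cs,key=cv2.contourArea)
print(cv2.boundingRect(k),[np.round(x,2) for x in cv2.minAreaRect((onz(W,k.reshape(-1,2),.082)[:,:2]*1000).astype(np.float32))])
E
```

```text
[(np.float64(281.0), np.float64(46.5)), (np.float64(279.7142857142857), np.float64(152.5))] [[0.6721181  0.0875561 ]
 [0.57977987 0.02927584]] len 0.10919221065791684 yaw 32.258509351167575 mid [0.62594898 0.05841597]
(273, 60, 17, 74) [array([625.76,  57.75]), array([67.57, 15.49]), np.float64(32.71)]
```

```bash
python3 -W ignore - <<'E'
from plant import arm
from h import *
import pickle
o=ori(np.radians(-57.5))
x,y=.6258,.058
arm.move_pose([x,y,0.13],o); arm.dwell(.1); st(arm)
arm.move_straight([x,y,0.056],0.12); st(arm,"down")
arm.set_gripper(0.0,30); st(arm,"grip")
arm.move_straight([x,y,0.2],0.2); arm.dwell(.1);s=st(arm,"up"); print(s["q"].round(2))
W=cap(arm,"wrist","w_held2.png")
yl=cv2.inRange(cv2.cvtColor(W["color"],cv2.COLOR_RGB2HSV),(20,120,60),(36,255,255));r=np.zeros_like(yl);r[120:230,255:305]=1;yl*=r
v,u=np.nonzero(yl);P=onz(W,[(u.mean(),v.min()-.5)],s["position"][2]-.0061)[0];print(v.min(),u.mean(),"edge dist",np.hypot(*(P-s["position"])[:2]))
S=0.4735,-.304;c,sn=np.cos(np.radians(-11.3)),np.sin(np.radians(-11.3))
a=(S[0]-36e-3*c+59e-3*sn, S[1]-36e-3*sn-59e-3*c);print(a)
E
```

```text
14.02 [0.6253 0.056  0.131 ] F [ 0.1 -0.2  0.7] w 0.04
down 14.78 [0.6264 0.058  0.0567] F [ 0.3 -0.1  0.7] w 0.04
grip 15.26 [0.626  0.0582 0.0565] F [-0.9  0.6  2.1] w 0.0177
up 16.23 [0.6245 0.0578 0.1981] F [ 0.5  0.2 -2.5] w 0.018
[-0.08  0.6  -0.1   1.59  0.07  0.96 -1.2 ]
157 278.4498106060606 edge dist 0.05800192468864162
(np.float64(0.4266370497820134), np.float64(-0.35480220366151954))
```

View pics/w_held2.png

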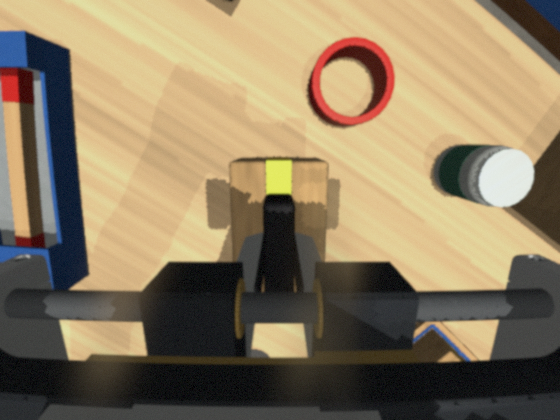

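```bash
python3 -W ignore - <<'E'
from plant import arm
from h import *
import pickle
o=ori(np.radians(-101.3))
x,y=0.4266-.0012,-0.3548+.0002
arm.move_pose([x,y,0.2],o); arm.dwell(.1);s=st(arm); print(s["q"].round(2))
arm.move_straight([x,y,0.095],0.15); arm.dwell(0.1); st(arm)
arm.move_straight([x,y,0.0752],0.05); arm.dwell(0.1); st(arm,"down")
arm.set_gripper(0.04); st(arm,"open")
arm.move_straight([x,y,0.16],0.2); 
arm.move_pose([0.36,-0.285,0.25],ori(np.radians(-100.5)));arm.dwell(.1); s=st(arm)
W=cap(arm,"wrist","w_slab2.png"); pickle.dump(W,open("w_slab2.pkl","wb"))
cv2.imwrite("pics/w_slab2z.png",cv2.resize(W["color"][10:200,185:365,::-1],None,fx=3,fy=3,interpolation=cv2.INTER_CUBIC))
E
```

```text
18.05 [ 0.4267 -0.3533  0.1999] F [-0.2  0.  -2.8] w 0.0174
[ 0.57  0.5   0.11  1.8  -0.07  0.85 -1.05]
 19.0 [ 0.4262 -0.3552  0.0961] F [-0.   1.1 -2.1] w 0.0179
down 19.65 [ 0.4252 -0.3545  0.0749] F [ 1.1  0.3 -2.3] w 0.0175
open 20.21 [ 0.4255 -0.3546  0.0753] F [-0.7  0.1 -0. ] w 0.0404
 21.47 [ 0.3604 -0.2855  0.2484] F [-0.1 -0.4 -0.4] w 0.0396
```

View pics/w_slab2z.png

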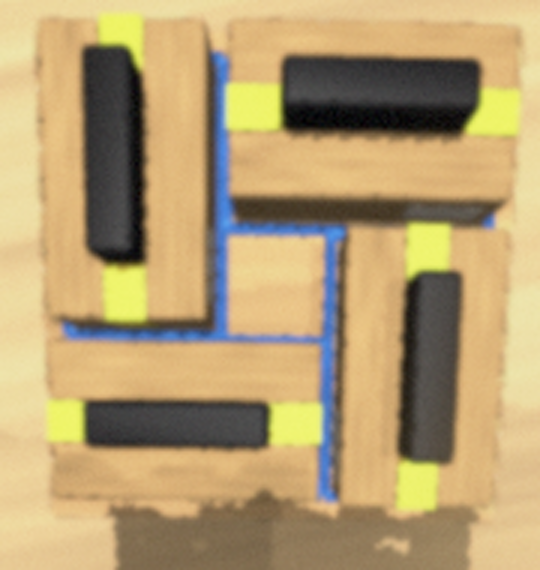

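```bash
python3 -W ignore - <<'E'
from h import *
import pickle
W=pickle.load(open("w_slab2.pkl","rb"))
z=lambda p:(185+p[0]/3-.33,10+p[1]/3-.33)
yaw=np.radians(-11.3);M=np.array([[np.cos(yaw),-np.sin(yaw)],[np.sin(yaw),np.cos(yaw)]])
# corners of carton tops at z=.068
C={"a":[(347,229),(510,232),(497,507),(340,502)],"b":[(230,22),(521,28),(503,205),(230,198)],"c":[(40,20),(206,21),(206,318),(52,320)],"d":[(48,341),(322,341),(322,499),(52,500)]}
T={"a":(-36,-59),"b":(59,-36),"c":(36,59),"d":(-59,36)}
for k,q in C.items():
    P=onz(W,[z(p) for p in q],.068)[:,:2]; L=(P-[.4735,-.304])@M*1000
    r=cv2.minAreaRect(L.astype(np.float32)); print(k,"mean",L.mean(0).round(1),"want",T[k],[np.round(t,1) for t in r],L.round(0).tolist())
E
```

```text
a mean [-37.4 -59.7] want (-36, -59) [array([-37.7, -60. ]), array([107.9,  65.3]), np.float64(0.2)] [[16.0, -27.0], [16.0, -91.0], [-92.0, -93.0], [-90.0, -28.0]]
b mean [ 58.1 -35.6] want (59, -36) [array([ 57.8, -36.4]), array([ 63.5, 109.3]), np.float64(0.1)] [[90.0, 18.0], [90.0, -91.0], [26.0, -88.0], [27.0, 18.0]]
c mean [35.6 58.3] want (36, 59) [array([35.7, 58. ]), array([109.4,  62.4]), np.float64(0.5)] [[90.0, 90.0], [90.0, 27.0], [-18.0, 28.0], [-19.0, 89.0]]
d mean [-58.5  36. ] want (-59, 36) [array([-58.4,  36.4]), array([ 63.7, 111.9]), np.float64(0.9)] [[-27.0, 91.0], [-26.0, -19.0], [-89.0, -20.0], [-91.0, 92.0]]
```

All four cartons are within about 1.5 mm and 1° of their outlines. Next I'll view the rack and batten, with the camera looking along the rack.

```bash
python3 -W ignore - <<'E'
from plant import arm
from h import *
import pickle
o=ori(np.radians(-59.5))
arm.move_pose([0.41,0.265,0.25],ori(np.radians(-59.5)));arm.dwell(.1); s=st(arm)
W=cap(arm,"wrist","w_rack.png"); pickle.dump(W,open("w_rack.pkl","wb"))
E
```

```text
23.61 [0.4107 0.2639 0.2499] F [-0.4 -0.7  0.7] w 0.04
```

View pics/w_rack.png

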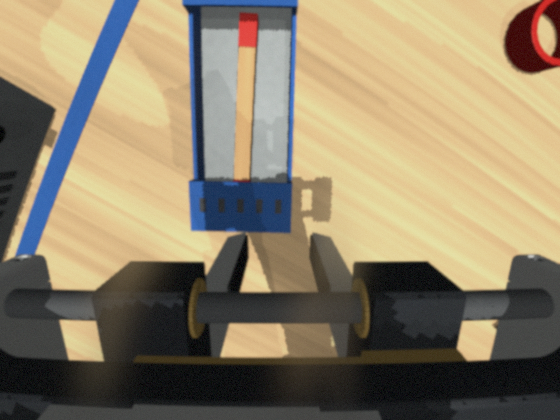

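```bash
python3 -W ignore - <<'E'
from h import *
import pickle
W=pickle.load(open("w_rack.pkl","rb"))
cv2.imwrite("pics/w_rackz.png",cv2.resize(W["color"][0:245,175:310,::-1],None,fx=2.4,fy=2.4,interpolation=cv2.INTER_CUBIC))
hs=cv2.cvtColor(W["color"],cv2.COLOR_RGB2HSV)
m=cv2.inRange(hs,(100,130,40),(130,255,255)); r=np.zeros_like(m); r[:240,180:300]=1; m*=r
print("row width", [(v,np.nonzero(m[v])[0].min(),np.nonzero(m[v])[0].max(),len(np.nonzero(m[v])[0])) for v in (3,6,8,60,120,175,179,181,183,190,225,229,231,233) if m[v].any()])
red=cv2.inRange(hs,(0,150,60),(8,255,255))|cv2.inRange(hs,(172,150,60),(180,255,255)); red*=r
cs,_=cv2.findContours(red,cv2.RETR_EXTERNAL,cv2.CHAIN_APPROX_NONE)
for k in cs: print("red",cv2.boundingRect(k),cv2.contourArea(k))
for row in (20,40,60,90,120,150,170):
    line=hs[row,200:292]; 
    s=(line[:,1]>70)&((line[:,0]<30)|(line[:,0]>170)); n=np.nonzero(s)[0]+200; print(row,n.min(),n.max(),len(n))
E
```

```text
row width [(3, np.int64(184), np.int64(296), 113), (6, np.int64(187), np.int64(295), 43), (8, np.int64(188), np.int64(294), 11), (60, np.int64(191), np.int64(293), 7), (120, np.int64(193), np.int64(291), 6), (175, np.int64(195), np.int64(290), 11), (179, np.int64(195), np.int64(289), 11), (181, np.int64(192), np.int64(289), 15), (183, np.int64(190), np.int64(290), 95), (190, np.int64(190), np.int64(290), 101), (225, np.int64(192), np.int64(289), 98), (229, np.int64(193), np.int64(289), 89), (231, np.int64(280), np.int64(288), 8)]
red (248, 181, 1, 1) 0.0
red (245, 180, 1, 1) 0.0
red (239, 13, 19, 34) 534.5
20 239 258 20
40 238 256 19
60 238 255 18
90 237 253 17
120 236 252 17
150 235 250 16
170 234 250 17
```

View pics/w_rackz.png

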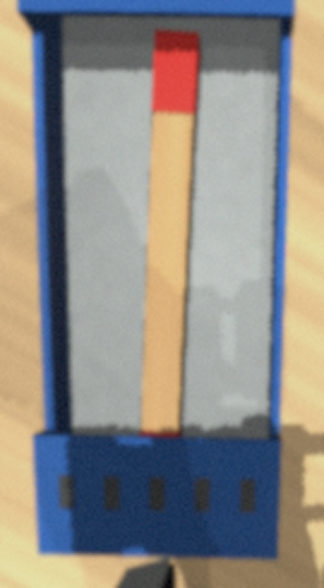

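```bash
cat > rk.py <<'E'
from h import *
import pickle
W=pickle.load(open("w_rack.pkl","rb"))
A=onz(W,[(190,182),(291,181.5),(191.5,230.5),(290.5,230.5),(186.5,6),(295.5,6.5)],.069)[:,:2]
near=A[:2].mean(0); nn=A[2:4].mean(0); far=A[4:].mean(0)
d=far-nn; yaw=np.arctan2(d[1],d[0]); 
ex=np.array([np.cos(yaw),np.sin(yaw)]);ey=np.array([-ex[1],ex[0]])
print("yaw",np.degrees(yaw),"len nn-near",np.linalg.norm(near-nn),"near-far",np.linalg.norm(far-near),"w",[np.linalg.norm(A[i]-A[i+1]) for i in(0,2,4)])
c=np.mean([near+.085*ex,far-.115*ex,nn+.150*ex],axis=0); print("centre est",near+.085*ex,far-.115*ex,nn+.150*ex,c)
B=onz(W,[(248.5,12.5),(248.5,20),(247,40),(246.5,60),(245,90),(244,120),(242.5,150),(242,170),(247,47)],.028)[:,:2]
L=(B-c)@np.c_[ex,ey]; print("batten pts in rack",(L*1000).round(1).tolist())
p=np.polyfit(L[1:8,0],L[1:8,1],1); print("batten rel yaw deg",np.degrees(np.arctan(p[0])),"y at 0",p[1])
E
python3 rk.py; python3 -W ignore - <<'E'
from h import *
import pickle
T,S=pickle.load(open("ts.pkl","rb"))
for n,c in(("T",T),("S",S)):
    hs=cv2.cvtColor(c["color"],cv2.COLOR_RGB2HSV)
    red=cv2.inRange(hs,(0,130,60),(10,255,255))|cv2.inRange(hs,(170,130,60),(180,255,255))
    r=np.zeros_like(red); 
    if n=="T": r[205:240,135:170]=1
    else: r[115:150,235:275]=1
    v,u=np.nonzero(red*r); print(n,len(u),u.mean(),v.mean(),onz(c,[(u.mean(),v.mean())],.028))
E
```

```text
yaw 28.86296475483037 len nn-near 0.06370962268433472 near-far 0.19866054044091971 w [np.float64(0.12646988476133925), np.float64(0.12896637831335506), np.float64(0.12244369499350498)]
centre est [0.47675404 0.35482937] [0.47575772 0.35386141] [0.47806209 0.35513155] [0.47685795 0.35460744]
batten pts in rack [[122.9, -4.6], [114.2, -4.7], [90.6, -3.0], [66.7, -2.5], [29.9, -0.8], [-8.0, 0.4], [-47.4, 2.4], [-74.5, 3.1], [82.3, -3.0]]
batten rel yaw deg -2.3194843973136865 y at 0 0.0002854989438126843
T 68 149.75 222.86764705882354 [[0.56628357 0.40038366 0.028     ]]
S 95 255.26315789473685 131.05263157894737 [[0.56756473 0.38950225 0.028     ]]
```

```bash
cat > bt.py <<'E'
from h import *
C=np.array([.47686,.35461]); RY=np.radians(28.7)
def bpose(org,yaw,th):  # org: world pos of batten underside centre -> TCP pos, tool rpy
    Rb=Ro.from_euler("z",yaw)*Ro.from_euler("y",-th)
    p=np.array(org)+Rb.apply([0,0,.0035])
    M=Rb.as_matrix()@np.c_[[0,0,-1.],[1.,0,0],[0,-1.,0]]
    return p,Ro.from_matrix(M).as_euler("xyz")
def inrack(rx,ry,rz,th,yaw=RY):
    ex=np.array([np.cos(RY),np.sin(RY)]);ey=np.array([-ex[1],ex[0]])
    xy=C+rx*ex+ry*ey
    return bpose([xy[0],xy[1],rz],yaw,th)
def tilt(thd,s=0,x0=-.138,z0=.007):
    t=np.radians(thd)
    return inrack(x0+.125*np.cos(t)+.024*np.sin(t)+s*np.cos(t),.0004,z0+.125*np.sin(t)+s*np.sin(t),t)
BY=np.radians(26.5)
E
python3 -W ignore - <<'E'
from plant import arm
from bt import *
print(inrack(-.002,.0004,.004,0,BY))
for n,(p,o) in (("g",inrack(-.002,.0004,.004,0,BY)),("t0",tilt(0)),("t11",tilt(11)),("t22",tilt(22)),("out",tilt(22,.09))):
    q=arm.solve_ik(p,o); print(n,p.round(3),None if q is None else np.round(q,2))
p,o=bpose([.4735,-.304,.13],np.radians(-11.3),0); print(p,arm.solve_ik(p,o))
E
```

```text
(array([0.47491362, 0.35400041, 0.0075    ]), array([1.10828408, 1.57079633, 0.        ]))
g [0.475 0.354 0.008] [-0.47  0.84 -0.35  1.82  0.49  0.57 -2.24]
t0 [0.465 0.349 0.01 ] [-0.47  0.83 -0.35  1.85  0.5   0.56 -2.22]
t11 [0.467 0.349 0.034] [-0.62  0.72 -0.14  2.04  0.6   0.24 -2.36]
t22 [0.464 0.348 0.057] [-0.53  0.68 -0.32  2.22  1.95  0.32  2.56]
out [0.537 0.388 0.091] [-0.49  0.68 -0.33  1.99  1.2   0.31 -2.92]
[ 0.4735 -0.304   0.1335] [ 0.65927165  0.60136471 -0.21138076  1.83389093  0.18000054  0.72487098
 -1.41926128]
```

```bash
cat > bt2.py <<'E'
from bt import *
LEAN=np.radians(-20); H=.0055   # tool leaned relative to batten; TCP height above batten underside
def bpose(org,yaw,th,flip=False):
    Rb=Ro.from_euler("z",yaw)*Ro.from_euler("y",-th)
    p=np.array(org)+Rb.apply([0,0,H])
    Rt=Ro.from_euler("z",yaw)*Ro.from_euler("y",-(th+LEAN))
    s=-1 if flip else 1
    M=Rt.as_matrix()@np.c_[[0,0,-1.],[s*1.,0,0],[0,-1.*s,0]]
    return p,Ro.from_matrix(M).as_euler("xyz")
def inrack(rx,ry,rz,th,yaw=RY,flip=False):
    ex=np.array([np.cos(RY),np.sin(RY)]);ey=np.array([-ex[1],ex[0]])
    xy=C+rx*ex+ry*ey
    return bpose([xy[0],xy[1],rz],yaw,th,flip)
def tilt(thd,s=0,x0=-.138,z0=.007,flip=False):
    t=np.radians(thd)
    return inrack(x0+.125*np.cos(t)+.024*np.sin(t)+s*np.cos(t),.0004,z0+.125*np.sin(t)+s*np.sin(t),t,RY,flip)
E
python3 -W ignore - <<'E'
from plant import arm
from bt2 import *
for f in(0,1):
  for n,(p,o) in (("ab",inrack(-.002,.0004,.12,0,BY,f)),("g",inrack(-.002,.0004,.004,0,BY,f)),("t0",tilt(0,flip=f)),("t11",tilt(11,flip=f)),("t22",tilt(22,flip=f)),("out",tilt(22,.09,flip=f)),("slab",bpose([.4735,-.304,.13],np.radians(-11.3),0,f))):
    q=arm.solve_ik(p,o); print(f,n,p.round(3),None if q is None else np.round(q,2))
print(arm.sense()["q"].round(2))
E
```

```text
0 ab [0.475 0.354 0.126] [-0.41  0.87 -0.46  1.38  0.25  1.3  -2.  ]
0 g [0.475 0.354 0.01 ] [-0.41  1.02 -0.46  1.42  0.33  1.13 -2.04]
0 t0 [0.465 0.349 0.012] [-0.42  1.   -0.46  1.46  0.34  1.11 -2.02]
0 t11 [0.466 0.349 0.036] [-0.42  0.87 -0.44  1.66  0.39  0.86 -2.09]
0 t22 [0.463 0.348 0.059] [-0.46  0.74 -0.36  1.87  0.46  0.58 -2.2 ]
0 out [0.537 0.388 0.093] [-0.43  0.79 -0.42  1.61  0.43  0.8  -2.1 ]
0 slab [ 0.474 -0.304  0.136] [ 0.56  0.78 -0.17  1.49  0.21  1.23 -1.46]
1 ab [0.475 0.354 0.126] [-0.13  1.11 -1.19  1.37  0.77  1.56  0.72]
1 g [0.475 0.354 0.01 ] [-0.14  1.26 -1.14  1.41  0.89  1.43  0.69]
1 t0 [0.465 0.349 0.012] [-0.14  1.25 -1.15  1.45  0.89  1.43  0.7 ]
1 t11 [0.466 0.349 0.036] [-0.1   1.11 -1.12  1.65  0.96  1.22  0.59]
1 t22 [0.463 0.348 0.059] [-0.09  0.96 -1.06  1.86  1.07  0.98  0.43]
1 out [0.537 0.388 0.093] [-0.11  1.01 -1.1   1.6   1.    1.14  0.61]
1 slab [ 0.474 -0.304  0.136] [ 0.96  0.97 -1.    1.48  0.73  1.49  1.21]
[-0.26  0.38 -0.5   1.89  0.22  0.93 -1.91]
```

The IK is smooth when the tool is leaned 20° towards the rack's +x at the grasp, so it stands upright once the batten is tilted. Grasping and lifting slightly.

```bash
python3 -W ignore - <<'E'
from plant import arm
from bt2 import *
p,o=inrack(-.002,.0004,.10,0,BY)
arm.move_pose(p,o); arm.dwell(.1); st(arm,"above")
p,o=inrack(-.002,.0004,.004,0,BY)
arm.move_straight(p,0.12); arm.dwell(.1); st(arm,"down")
arm.set_gripper(0.0,45); st(arm,"grip")
p,o=inrack(-.002,.0004,.008,0,BY)
arm.move_straight(p,0.03); arm.dwell(.1); st(arm,"lift4")
W=cap(arm,"wrist","w_b1.png"); import pickle; pickle.dump(W,open("w_b1.pkl","wb"))
E
```

```text
above 24.52 [0.4754 0.3538 0.108 ] F [ 0.2 -0.9  0. ] w 0.04
down 25.57 [0.4755 0.3545 0.0104] F [-0.1  0.1  0. ] w 0.0398
grip 26.0 [0.4751 0.3542 0.0099] F [0.3 0.4 1.8] w 0.0215
lift4 26.38 [0.4749 0.3539 0.0133] F [ 0.5 -0.1 -0.8] w 0.0217
```

View pics/w_b1.png

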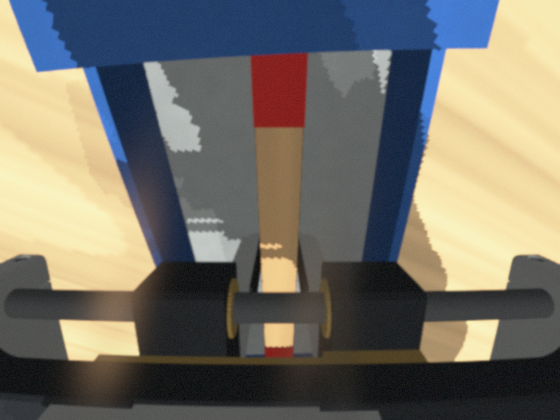

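```bash
python3 -W ignore - <<'E'
from bt2 import *
import pickle
W=pickle.load(open("w_b1.pkl","rb")); t=np.array([.4749,.3539])
for yaw,n in((BY,"batten axis"),(RY,"rack axis")):
    e=np.array([np.cos(yaw),np.sin(yaw)])
    print(n,"redbound",(onz(W,[(279,126.5)],.032)[:,:2]-t)@e,"cover edge z64",(onz(W,[(150,62.5),(279,54),(385,49)],.064)[:,:2]-t)@e,"z69",(onz(W,[(150,62.5),(279,54),(385,49)],.069)[:,:2]-t)@e)
    print("cover edge dir",np.degrees(np.arctan2(*(np.diff(onz(W,[(50,69.5),(430,48)],.069)[:,:2],axis=0)[0][::-1]))))
E
```

```text
batten axis redbound [0.0851633] cover edge z64 [0.11497459 0.1168053  0.11843294] z69 [0.11548919 0.11722386 0.1187661 ]
cover edge dir -61.039051004534485
rack axis redbound [0.08508013] cover edge z64 [0.11635596 0.11670046 0.11713512] z69 [0.11679252 0.11711894 0.1175308 ]
cover edge dir -61.039051004534485
```

The red boundary is 85 mm ahead of the TCP, so the grip is centred. The cover edge is 117 mm ahead, so the batten centre is at rack x ≈ -2, as measured. Now back it towards the wall, tilt and draw it out.

```bash
sed -i 's/radians(28.7)/radians(28.9)/' bt.py; python3 -W ignore - <<'E'
from plant import arm
from bt2 import *
import pickle
p,o=tilt(0); arm.move_straight(p,0.03,o); arm.dwell(.1); st(arm,"slid")
for t in(4,8,12,16,20,22.5):
    p,o=tilt(t); arm.move_straight(p,0.04,o); s=st(arm,str(t))
    if np.linalg.norm(s["wrist_force"])>8: print("STOP"); break
arm.dwell(.15); s=st(arm,"tilted"); print(s["q"].round(2), p)
W=cap(arm,"wrist","w_b2.png"); pickle.dump(W,open("w_b2.pkl","wb")); cap(arm,"side","s_b2.png")
E
```

```text
slid 27.05 [0.4655 0.3487 0.0125] F [-0.4 -0.4 -1.1] w 0.0215
4 27.42 [0.4664 0.3492 0.0217] F [ 0.4  0.4 -0.5] w 0.0213
8 27.78 [0.4667 0.3494 0.0298] F [-1.2  0.2 -1.1] w 0.0219
12 28.15 [0.4666 0.3492 0.0382] F [ 0.6  0.1 -1.8] w 0.0219
16 28.51 [0.4659 0.3489 0.0466] F [-0.3 -0.  -1.2] w 0.0218
20 28.87 [0.4647 0.3482 0.0547] F [-0.4 -0.5 -1.1] w 0.0215
22.5 29.14 [0.4634 0.3476 0.0597] F [ 0.2 -0.3 -1. ] w 0.0216
tilted 29.29 [0.4637 0.3478 0.0596] F [ 0.  -1.  -0.8] w 0.022
[-0.47  0.73 -0.36  1.88  0.47  0.57 -2.2 ] [0.46315353 0.34750052 0.05991677]
```

View pics/w_b2.png

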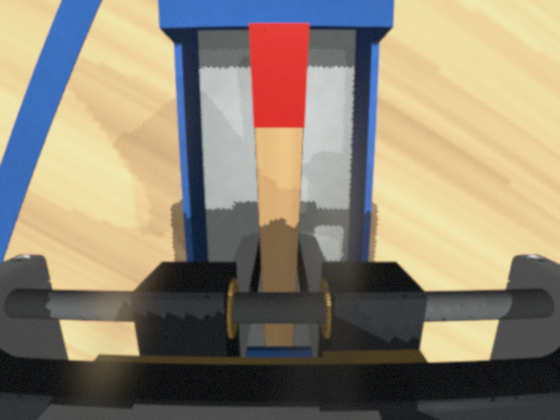

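View pics/s_b2.png

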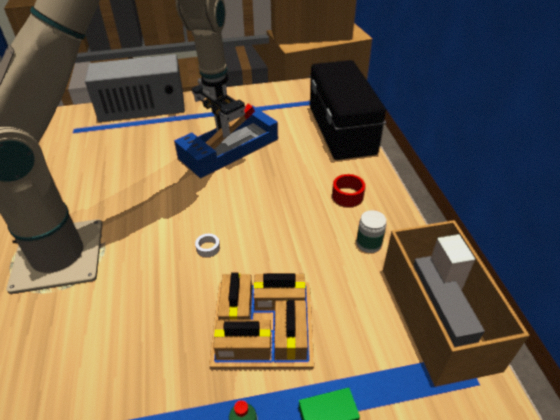

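Forces are around 1 N, and the red end at (249–310, 22) now stands in front of and above the far cover, with the grip unchanged. Drawing out.

```bash
python3 -W ignore - <<'E'
from plant import arm
from bt2 import *
import pickle
p,o=tilt(22.5,.10); arm.move_straight(p,0.1); arm.dwell(.1); st(arm,"drawn")
p2=p+[0,0,.13]; arm.move_straight(p2,.2); st(arm,"up")
S=[.4735,-.304]; Y=np.radians(-11.3)
p,o=bpose([.48,.33,.25],RY,0); arm.move_straight(p,.2,o); st(arm,"level")
p,o=bpose([S[0],S[1],.22],Y,0); arm.move_pose(p,o); arm.dwell(.2); st(arm,"over")
p,o=bpose([S[0],S[1],.135],Y,0); arm.move_straight(p,.08,o); arm.dwell(.3); s=st(arm,"final"); print(p,o,s["q"].round(2))
for n in("wrist","side","top"):
    W=cap(arm,n,f"{n}_f.png"); pickle.dump(W,open(f"{n}_f.pkl","wb"))
    if n!="wrist":
        (x,y)=(180,210) if n=="side" else (280,180)
        cv2.imwrite(f"pics/{n}_fz.png",cv2.resize(W["color"][y:y+180,x:x+180,::-1],None,fx=3.3,fy=3.3,interpolation=cv2.INTER_CUBIC))
E
```

```text
drawn 30.64 [0.5434 0.3918 0.0979] F [-0.9 -0.2 -1.6] w 0.0217
up 31.44 [0.5434 0.3914 0.227 ] F [-0.2  0.5 -1.1] w 0.0214
level 32.06 [0.4798 0.3302 0.2541] F [ 0.4  0.  -0.6] w 0.0214
over 34.54 [ 0.474  -0.3032  0.2255] F [-0.4  0.7 -2.1] w 0.0216
final 36.06 [ 0.4736 -0.3041  0.1408] F [-0.3  0.3 -0.9] w 0.0214
[ 0.4735 -0.304   0.1405] [-1.57079633  1.22173048  2.94437045] [ 0.58  0.78 -0.22  1.49  0.24  1.24 -1.49]
```

View pics/wrist_f.png

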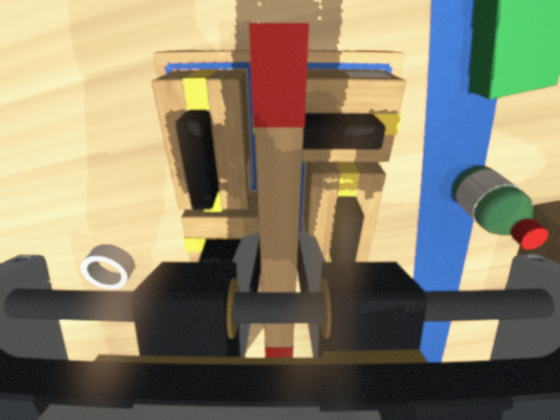

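View pics/side_fz.png

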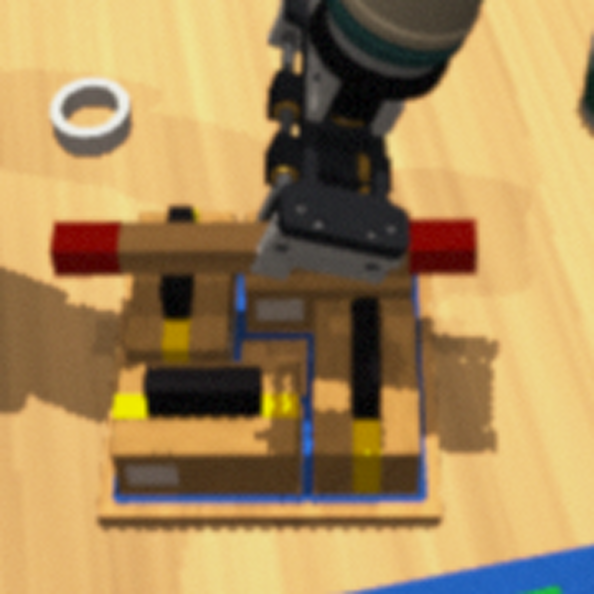

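View pics/top_fz.png

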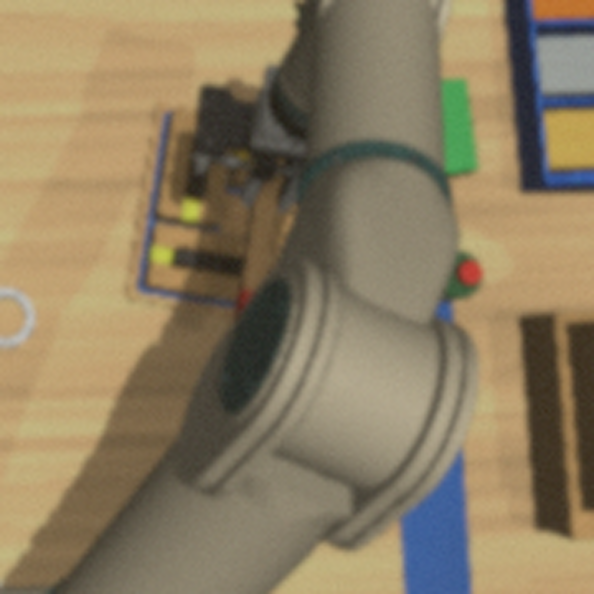

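View pics/top_f.png

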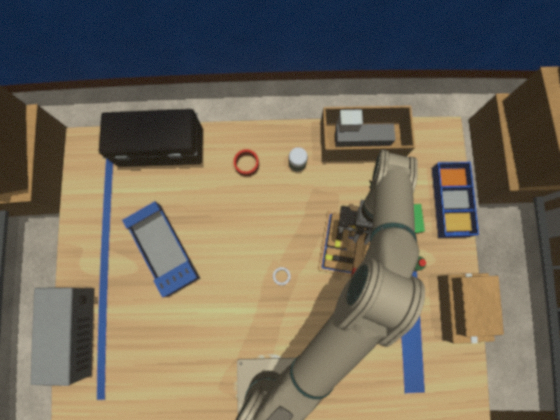

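```bash
python3 -W ignore - <<'E'
from h import *
import pickle
S=pickle.load(open("side_f.pkl","rb"))
hs=cv2.cvtColor(S["color"],cv2.COLOR_RGB2HSV)
red=cv2.inRange(hs,(0,150,40),(8,255,255))|cv2.inRange(hs,(172,150,40),(180,255,255))
cs,_=cv2.findContours(red,cv2.RETR_EXTERNAL,cv2.CHAIN_APPROX_NONE)
yaw=np.radians(-11.3);M=np.array([[np.cos(yaw),-np.sin(yaw),0],[np.sin(yaw),np.cos(yaw),0],[0,0,1]])
for k in cs:
    x,y,w,h=cv2.boundingRect(k)
    if cv2.contourArea(k)<60 or not(180<x<340 and 260<y<320): continue
    o,d=ray(S,[(x-.5,y+h-1.5),(x+w-.5,y+h-1.5)]); oo=(o-[.4735,-.304,0])@M; dd=d@M
    t=(-.011-oo[1])/dd[:,1]; P=oo+dd*t[:,None]; print((x,y,w,h),"slab frame, lower edge of side face",P.round(4).tolist())
W=pickle.load(open("wrist_f.pkl","rb"))
P=(onz(W,[(279,126.5),(279,23.5),(252.5,60),(307.5,60)],.159)-[.4735,-.304,0])@M; print("wrist top-face",P.round(4).tolist())
# cartons 3/4, c,b visible outline shift check against slab-wide blue far line
P=(onz(W,[(168,67),(390,68)],.018)-[.4735,-.304,0])@M; print("blue +x line",P.round(4).tolist())
E
```

```text
(196, 278, 21, 15) slab frame, lower edge of side face [[-0.1271, -0.011, 0.1387], [-0.0859, -0.011, 0.1384]]
(303, 277, 21, 16) slab frame, lower edge of side face [[0.0823, -0.011, 0.137], [0.1233, -0.011, 0.1366]]
wrist top-face [[0.0853, -0.0, 0.159], [0.1248, 0.0, 0.159], [0.1122, 0.0105, 0.159], [0.1122, -0.0113, 0.159]]
blue +x line [[0.0936, 0.0941, 0.018], [0.0927, -0.0948, 0.018]]
```

```bash
python3 -W ignore - <<'E'
from plant import arm
from h import *
st(arm); arm.job_done(); st(arm)
E
```

```text
36.21 [ 0.4735 -0.304   0.1406] F [-0.6 -0.1 -1.6] w 0.0218
the job is handed in; nothing more can be done
the job is handed in; nothing more can be done
```

I set the two loose cartons into slot_b and slot_a, then drew the batten out of the rack and handed the job in at 36.2 s with it held level over the layer.

- **Cartons:** after placing, all four measured within about 1.5 mm and 1° of their outlines. That was the last measurement of them. The final pictures show them still in place, with the arm hiding part of the layer from above.
- **Batten:** it came out at a 22.5° tilt. After every step the wrist force read only about 1–2 N, with no sign of contact.
- **Final hold:**
  - Underside about 36 mm above the handles.
  - Level to about 2 mm over its 250 mm length.
  - Gripped near its middle, in line with the slab to within about 0.3°.
  - Centring: the wrist camera and arm position put it within 1 mm of the layer's centre; the side camera suggested about 2 mm towards the slab's -x. That is within the calibration error, so I left it.
- **Bystanders:** in the final top view, the ones I could see looked unmoved. The arm covered part of the fuse box and glue bottle, and I compared bystander positions only by eye.

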